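# Interlace the finned heat sink with the inclined cooler

### The arm

A 6-joint arm with a two-finger parallel gripper is mounted at the origin on a cart in front of the work surface, level with it; the furniture and walls round the work are solid. World frame = base frame: x ahead of the robot, y to its left, z up, the work surface at z = 0. Lengths are in m, angles in rad, forces in N, time in s.
With the tool pointing down it reaches from about 0.325 to 0.85 m from the base axis. Payload 15.5 kg.
Tool frame: the origin (TCP) lies between the finger pads; the fingertips stand 11 mm ahead of it and the grasp point (between the pads) lies 8 mm behind it; z points along the fingers, x is the direction in which the jaws open and shut, and the axes are right-handed (so a half turn about z gives the same grasp; the last joint's range is limited). The gripper opens to 91 mm and grips with 3 to 60 N. Pads are 32 mm wide; open, the fingers measure 118 mm over their backs; the gripper's body (76 mm by 178 mm) begins 60 mm behind the grasp point.
Start: joints at [1.188, 0.494, 1.345, -0, 1.302, -0.096], TCP at [0.177, 0.599, 0.225] pointing down, gripper open.
Joint ranges: [-2.91, 2.91], [-0.82, 2.16], [0.22, 2.67], [-1.22, 4.37], [0.12, 2.79], [-3.08, 3.08]. Speed limits (rad/s): [1.89, 1.89, 2.57, 3.01, 3.01, 3.01].

### API

Orientations are given as a unit quaternion [w, x, y, z].
In Python, from plant import monitor, grab_frame, get_calibration, bot gives the robot as it stands.
- The arm moves only by the shell command python3 -m pendant 'ROWS' [FORCE]. ROWS is JSON, a list of rows, each a list of 7 numbers: the finger opening in mm, from 0 to 91.2, then the shift along the world's x, y, z in mm, then the turn, a rotation vector about the world's x, y, z in degrees. A call has 1 to 10 rows; each row is the pose to reach, as a shift and turn from the pose measured when the call began; what a row does not reach only later rows make up. A row lasts 1/12 s, in which the tool goes at most 41.7 mm and 7.16 degrees, less where a joint would pass 70% of its speed; a pose out of reach is approached as far as the arm can. A call with a gripper value outside its range is refused whole. The fingers move at their own pace and stop on an object; FORCE is the grip in N (left out, the last holds). Time passes only in rows, so rows that repeat a pose let the fingers close. It gives the time, the measured TCP pose, the force and the opening at its end, in the units of the state.
- monitor.get_state(): the state, without advancing time (a new reading comes with each control period).
- grab_frame(name): name is "scene" or "top" or "wrist"; returns the picture (420x560x3 uint8, blue, green, red); there is no depth.
- get_calibration(name): a dict with "vertical_fov" (degrees; the focal length in pixels is half the picture's height over the tangent of half this angle, whatever the lens; pixels are square), "cx", "cy" (the principal point, pixels), "R" (3x3) and "t" (3): a world point X has camera coordinates R X + t; the wrist camera has in their place "T_tool_cam" (4x4, takes a point from camera to tool coordinates, whose origin is the TCP and whose axes are the tool frame's). Camera axes: x right, y down, z forward; pixel columns grow to the right and rows downward; lengths in m; the calibration is good to about 2 mm. A picture is of the moment at which its call begins: read the wrist's pose just before it. get_calibration takes no time and is no camera call.
- bot.finish_job(): hands the job in, once; it reports no verdict.
The state is a dict: "t": time; "q": joint angles; "qvel": joint speeds; "tau": joint torques, N m; "position": TCP position; "orientation": TCP orientation; "contact_force": force on the tool from outside, world axes, zero at the start; "ft_torque": the same for the moment, N m; "width": finger opening in m.
Only numpy, scipy, OpenCV 4.12 (cv2) and the standard library are available. Lean on these libraries where they do the work, as an engineer would, in place of code of your own. Each camera call takes 0.05 s, during which the arm holds its last target. There are 200 camera calls.

### The job

Put the loose finned heat sink back on the inclined cooler stand: lower it by its orange grip, square to the slope, so that its fins slide between the cooler's dark fins, feeling for the gaps without forcing it, and keep hold of it until the fins are well in. Leave it fully home, its plate flush on the dark fins, let go of it, and leave the other things on the bench undisturbed.

Things in the scene. Friction and masses are not known exactly. Their poses are not given: they have to be found in the camera images.
- heat_sink: Loose aluminium heat sink, 0.26-0.49 kg, standing on its fin tips. Origin: centre of the fin-tip plane (underside); z up to the grip. 5 fins, 6 mm thick (y), 80 mm long (x), at y = 0, +-16, +-32 mm, z 0 to 22, tips rounded 1.5 mm. Plate 84 (x) x 76 (y) mm, z 22 to 30. Unchanged by a half turn about z. Beware: a centrifuge 0.3 m high fills the left of the worktop (x over 0.43 m, y over 0.26 m).
- grip_top (a point): Centre of the top of the heat sink's orange grip bar, 68 mm above its fin tips. The bar is 60 mm long along the heat sink's x, 16 mm wide in y, and stands from z 30 to 68; take it across its 16 mm width.
- bed: White inclined bed of the fixed cooler stand, 116 (x) x 152 (y) mm. Origin: centre of its upper face, 50 mm above the worktop; x up the slope, away from the robot's side; y level across it; z its normal, leaning 25 degrees from vertical to the robot's side. Home: heat sink origin at bed z = 10 mm, x axes parallel either way; with fin tips on top of the dark fins, z = 32 mm.
- fin_tops (a point): Point on the bed's centre line 32 mm above it, the height of the tops of the dark fin block (84 mm long in bed x, 110 wide in y): 4 fins 6 mm thick between 18 mm end walls. 5 gaps, 10 mm wide, 24 mm deep, at y = 0, +-16, +-32 mm from the block's own centre, which is up to 6 mm to either side of this point along bed y and not reported.
- end_stop (a point): Point on the bed's centre line, on the upper face of the end stop that lies across the lower ends of the dark block's gaps: 16 mm above the bed, face towards the gaps at bed x = -46 mm. The upper ends are open. The dark block is clamped and does not move when pushed.
- timer: Bystander: white lab timer lying flat, 66 x 68 x 21 mm, origin under its centre.
- tip_box: Bystander: dark blue pipette-tip box with a clear lid, 84 x 124 x 72 mm, origin under its centre.
- amber_bottle: Bystander: amber glass bottle with a red cap, 68 mm across, 136 mm high, origin under its centre.
- grease_tin: Bystander: white tin with a blue-grey lid, 57 mm across, 41 mm high, origin under its centre.

How it is judged:
On the way, in this order (a step that is already met when the one before it is completed fails the run):
1. the heat sink is lifted at least 30 mm off the worktop in the gripper (height (world z) of heat_sink above 0.03 m and contact force between the fingers and heat_sink above 1 N), for 0.1 s.
2. while still held, its fins stand between the cooler's fins at least half way in (at most 21 mm above the bed) (z of heat_sink in the frame of bed between 0.005 and 0.021 m and x of heat_sink in the frame of bed between -0.02 and 0.02 m and y of heat_sink in the frame of bed between -0.01 and 0.01 m and angle between the z axis of heat_sink and the z axis of bed, either way round below 0.2 rad and contact force between the fingers and heat_sink above 1 N).
At the end, for the whole second after the job is handed in: Fins fully interlaced: heat sink origin at most 12.5 mm above the bed (home is 10), within 15 mm of the bed centre along the slope and 10 mm across it, square to the bed within 0.05 rad, fins along the slope within 0.1 rad, at rest and released (z of heat_sink in the frame of bed between 0.006 and 0.0125 m and x of heat_sink in the frame of bed between -0.015 and 0.015 m and y of heat_sink in the frame of bed between -0.01 and 0.01 m and angle between the z axis of heat_sink and the z axis of bed, either way round below 0.05 rad and angle between the x axis of heat_sink and the x axis of bed, either way round below 0.1 rad and linear speed of heat_sink below 0.02 m/s); the robot touches nothing.
It fails at once if the heat sink is forced against the cooler with more than 150 N (contact force between heat_sink and stand above 150 N).
It fails at once if a bystander (timer, tip box, amber bottle or tin) is moved by more than 25 mm (distance of any of timer, tip_box, amber_bottle, grease_tin from where it was at the start of the episode above 0.025 m).
It also fails if it takes over 64 s, if anything falls off the work surface, if the arm or the gripper's body presses on something with over 40 N, if the wrist force passes 120 N, or if a joint passes its speed limit or range.

## Working session

There is one attempt and no reset: what is moved stays moved. The work goes in short steps, Python scripts to look and compute and a shell command to move; the robot and the scene stay as the last step left them, time stands still between calls to the robot, and variables do not carry over. Pictures are saved under pics/ and viewed, about 8 in all and at most 12, crops included, and the job is handed in when it is done.

```bash
mkdir -p pics; ls; python3 - <<'E'
from plant import monitor, grab_frame, get_calibration, bot
import cv2
s=monitor.get_state(); print(s)
for n in("scene","top","wrist"):
    cv2.imwrite(f"pics/{n}0.png",grab_frame(n)); print(n,get_calibration(n))
E
```

```text
pics
{'t': 0.0, 'q': array([ 1.18849005e+00,  4.94163218e-01,  1.34612205e+00,  2.01303551e-07,
        1.30247113e+00, -9.54994397e-02]), 'qvel': array([ 3.02615588e-04, -6.24617345e-04,  8.26545797e-04,  6.36350206e-04,
        1.88025030e-03,  3.42499188e-05]), 'tau': array([-2.67535397e-03, -8.78848314e+01, -3.81830442e+01,  7.03902449e-02,
        5.38168650e-02, -1.08808133e-04]), 'position': array([0.17667141, 0.59914289, 0.22435374]), 'orientation': array([ 3.02313640e-04,  8.00902791e-01,  5.98794106e-01, -4.97173242e-04]), 'contact_force': array([-0.04706871,  0.26706931,  0.29494411]), 'ft_torque': array([ 0.01467764, -0.02664559,  0.03405951]), 'width': 0.09123776139718394}
scene {'vertical_fov': 56.85083628551174, 'cx': 279.71914256003413, 'cy': 215.20543760031683, 'R': array([[-0.86901493, -0.49443633,  0.01859489],
       [-0.37395423,  0.63171981, -0.67903484],
       [ 0.32399273, -0.59704505, -0.7338705 ]]), 't': array([0.48989716, 0.33857711, 0.79783851])}
top {'vertical_fov': 57.18190906761916, 'cx': 279.30693784246574, 'cy': 204.86620651326223, 'R': array([[ 0.02801598, -0.99953152,  0.01232229],
       [-0.99751606, -0.02875223, -0.06430414],
       [ 0.06462831, -0.01049014, -0.99785427]]), 't': array([-0.13936683,  0.60043255,  0.90431812])}
wrist {'vertical_fov': 65.1782719105769, 'cx': 281.7464210877981, 'cy': 206.78203148885962, 'T_tool_cam': array([[ 9.99999719e-01,  6.89015423e-04, -2.95200945e-04,
        -7.59800624e-04],
       [-5.86695191e-04,  9.64554856e-01,  2.63881764e-01,
        -7.34089316e-02],
       [ 4.66556110e-04, -2.63881516e-01,  9.64554989e-01,
        -1.58965746e-01],
       [ 0.00000000e+00,  0.00000000e+00,  0.00000000e+00,
         1.00000000e+00]])}
```

View pics/scene0.png

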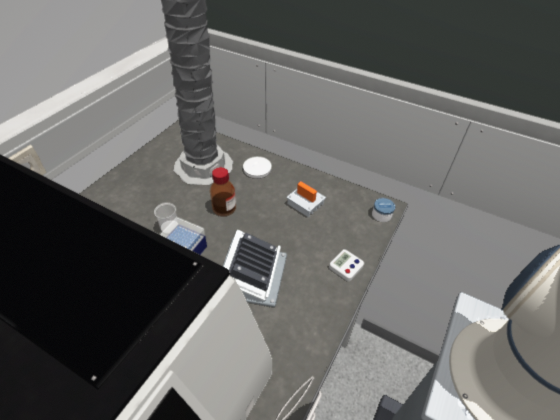

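View pics/top0.png

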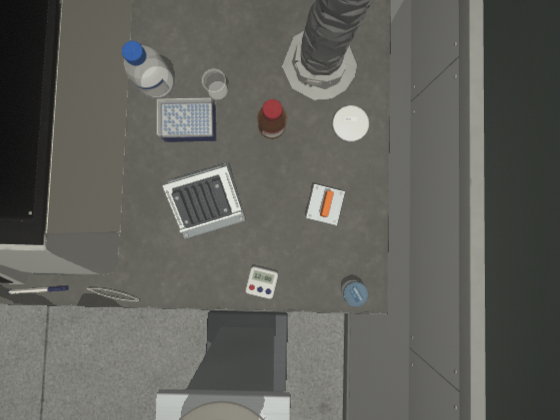

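The top view shows the stand at about (204,201), the heat sink with its orange grip at (326,204), the timer at (262,282), the tin at (355,292), the bottle at (272,118) and the tip box at (186,120). I'll enlarge the two that matter.

```bash
python3 - <<'E'
import cv2,numpy as np
im=cv2.imread("pics/top0.png")
a=cv2.resize(im[158:242,155:251],None,fx=6,fy=6,interpolation=cv2.INTER_CUBIC)
b=cv2.resize(im[178:230,300:350],None,fx=4,fy=4,interpolation=cv2.INTER_CUBIC)
c=np.zeros((504,800,3),np.uint8); c[:,:576]=a; c[:208,590:790]=b
cv2.imwrite("pics/crop0.png",c)
E
```

```text
(no output)
```

View pics/crop0.png

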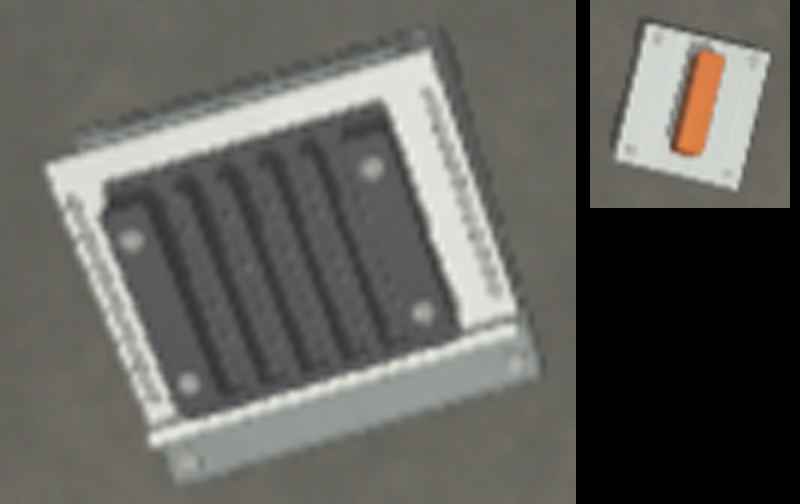

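The crop shows the bed's upper corners at (47,163) and (432,50), the block's four screws, and the heat sink plate corners with the orange bar centred near (699,103). I'll solve for both poses.

```bash
cat > h.py <<'E'
import numpy as np
from scipy.optimize import least_squares
from scipy.spatial.transform import Rotation as Rot
def proj(X,c):
    X=np.atleast_2d(X)@np.array(c["R"]).T+c["t"]; f=210/np.tan(np.radians(c["vertical_fov"]/2))
    return X[:,:2]/X[:,2:]*f+[c["cx"],c["cy"]]
def wristcal(c,s):
    o=s["orientation"]; R=Rot.from_quat([o[1],o[2],o[3],o[0]]).as_matrix(); T=np.array(c["T_tool_cam"])
    Rc=R@T[:3,:3]; tc=R@T[:3,3]+s["position"]
    return dict(c,R=Rc.T,t=-Rc.T@tc)
def ray(px,c,z):
    f=210/np.tan(np.radians(c["vertical_fov"]/2)); R=np.array(c["R"])
    d=R.T@np.array([(px[0]-c["cx"])/f,(px[1]-c["cy"])/f,1]); o=-R.T@np.array(c["t"])
    return o+d*(z-o[2])/d[2]
def bedR(yaw): # x up the slope, z leaning back to robot
    return Rot.from_euler('z',yaw)*Rot.from_euler('y',-25,degrees=True)
E
python3 - <<'E'
from h import *; from plant import get_calibration
c=get_calibration("top"); print("cam",-c["R"].T@c["t"])
f=lambda p:np.array(p)/6+[155-.42,158-.42]
bc=f([(47,163),(432,50)]); sc=f([(132,240),(372,167),(423,312),(188,384)])
def model(p):
    R=bedR(p[2]).as_matrix(); o=np.array([p[0],p[1],.05]); d,a,b,e=p[3:]
    P=[(.058,.076,0),(.058,-.076,0),(e+a,d+b,.032),(e+a,d-b,.032),(e-a,d-b,.032),(e-a,d+b,.032)]
    return proj(np.array(P)@R.T+o,c)
r=least_squares(lambda p:np.r_[(model(p)-np.r_[bc,sc]).ravel(),p[6]*300],[.55,.05,.2,0,.03,.045,0],x_scale=.01)
print(r.x,np.degrees(r.x[2]),r.fun.round(2))
p=r.x;R=bedR(p[2]).as_matrix();o=[p[0],p[1],.05]
P=np.array([(-.046,.076,.016),(-.046,-.076,.016),(-.058,.076,.016),(-.058,-.076,.016),(-.058,.076,0),(-.058,-.076,0),(.042,-.055,.032),(.042,.055,.032),(-.046,0,.016)])
print("stop/blk corners in crop",((proj(P@R.T+o,c)-[154.58,157.58])*6).round())
g=lambda p:(np.array(p)-[590,0])/4+[300-.375,178-.375]
hc=g([(645,20),(768,50),(740,190),(615,158)])
def hm(p):
    R=Rot.from_euler('z',p[2]).as_matrix()
    return proj(np.array([(.042,.038,.03),(.042,-.038,.03),(-.042,-.038,.03),(-.042,.038,.03),(0,0,.068)])@R.T+[p[0],p[1],0],c)
r=least_squares(lambda p:(hm(p)-np.r_[hc,[g((699,103))]]).ravel(),[.55,-.15,0],x_scale=.01)
print("hs",r.x,np.degrees(r.x[2]),r.fun.round(2))
for n,px,z in(("timer",(262,282),.02),("tin",(355,292),.04),("bottle",(273,110),.136),("tipbox",(186,120),.072)):print(n,ray(px,c,z))
from plant import monitor
q=monitor.get_state()["orientation"];print(Rot.from_quat([*q[1:],q[0]]).as_matrix().round(3))
E
```

```text
cam [ 0.54440106 -0.11255134  0.94270531]
[ 6.12167067e-01  5.51859571e-02  3.22364535e-01  3.02984627e-03
  3.01650184e-02  4.61278885e-02 -4.34070790e-04] 18.470127324551974 [-0.26  0.24  0.29 -0.16 -0.11 -0.1   0.06  0.07 -0.01  0.09  0.04 -0.15
 -0.13]
stop/blk corners in crop [[139. 422.]
 [517. 309.]
 [150. 449.]
 [526. 336.]
 [154. 432.]
 [524. 321.]
 [393. 128.]
 [104. 214.]
 [328. 365.]]
hs [ 0.60903788 -0.23079327 -0.1990352 ] -11.403876941668987 [-0.03  0.53  0.28  0.21 -0.31 -0.43 -0.3   0.34  0.35 -0.63]
timer [ 0.42002265 -0.08641095  0.02      ]
tin [ 0.40546626 -0.303238    0.04      ]
bottle [ 0.79881208 -0.1019158   0.136     ]
tipbox [0.78932907 0.09737685 0.072     ]
[[ 0.283  0.959 -0.   ]
 [ 0.959 -0.283 -0.001]
 [-0.001 -0.    -1.   ]]
```

```bash
python3 -m pendant '[[91,10,-40,20,0,0,0],[91,18,-80,40,0,0,0],[91,25,-120,60,0,0,0],[91,30,-160,80,0,0,2],[91,35,-200,100,0,0,3],[91,40,-240,106,0,0,5],[91,60,-275,106,0,0,5],[91,75,-312,106,0,0,5],[91,90,-350,106,0,0,5],[91,105,-388,106,0,0,5]]'
python3 -m pendant '[[91,15,-38,0,0,0,0],[91,30,-76,0,0,0,0],[91,50,-112,0,0,0,0],[91,75,-145,0,0,0,0],[91,100,-178,0,0,0,0],[91,125,-211,0,0,0,0],[91,150,-244,0,0,0,0],[91,175,-277,0,0,0,0],[91,200,-310,0,0,0,0],[91,225,-343,0,0,0,0]]'
```

```text
t: 0.98
position: [0.2772, 0.2208, 0.3306]
orientation: [0.0, 0.774, 0.633, -0.0]
contact_force: [2.6, -0.3, -0.2]
width: 0.0911
t: 1.82
position: [0.4977, -0.1175, 0.3304]
orientation: [0.0, 0.774, 0.633, -0.0]
contact_force: [1.1, 0.9, 0.2]
width: 0.0908
```

```bash
python3 -m pendant '[[91,25,-25,-20,0,0,0],[91,50,-50,-40,0,0,0],[91,75,-75,-60,0,0,0],[91,95,-97,-85,0,0,0],[91,111,-113,-115,0,0,0],[91,111,-113,-140,0,0,0],[91,111,-113,-140,0,0,0],[91,111,-113,-140,0,0,0]]'
cat > snap.py <<'E'
import sys,cv2,pickle; from h import *; from plant import *
from plant import monitor,grab_frame,get_calibration
s=monitor.get_state(); im=grab_frame("wrist"); n=sys.argv[1]
cv2.imwrite(f"pics/{n}.png",im); pickle.dump(wristcal(get_calibration("wrist"),s),open(n+".pkl","wb"))
E
python3 snap.py w1
```

```text
t: 2.48
position: [0.6078, -0.23, 0.1896]
orientation: [-0.001, 0.774, 0.633, -0.001]
contact_force: [0.9, 0.6, -0.2]
width: 0.0909
```

View pics/w1.png

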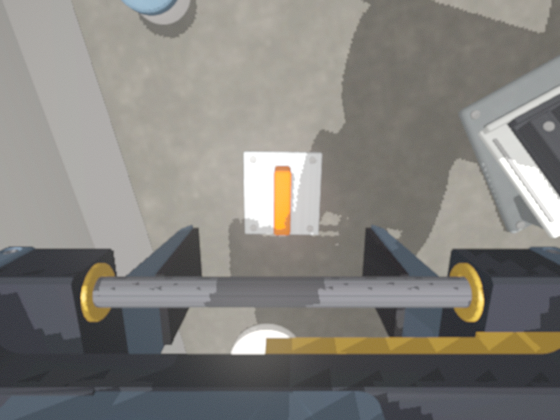

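The wrist view shows the plate squarely under the jaws, with corners (244,152), (321,153), (320,234), (245,236). The bar's top face runs from about (283,173) to (283,236).

```bash
python3 - <<'E'
import pickle; from h import *
c=pickle.load(open("w1.pkl","rb"))
px=np.array([(245,236),(320,234),(321,153),(244,152),(283,204)])
def hm(p):
    R=Rot.from_euler('z',p[2]).as_matrix()
    return proj(np.array([(.042,.038,.03),(.042,-.038,.03),(-.042,-.038,.03),(-.042,.038,.03),(0,0,.068)])@R.T+[p[0],p[1],0],c)
for k in(px,):
    r=least_squares(lambda p:(hm(p)-k).ravel(),[.609,-.23,-.2],x_scale=.01)
    print(r.x,np.degrees(r.x[2]),r.fun.round(1)); print(hm(r.x).round())
E
```

```text
[ 0.61055128 -0.23059286 -0.23124694] -13.249473739969433 [ 73.1   1.5 -75.6   1.3 -76.4   0.1  79.4   3.6  -0.3   2.7]
[[318. 238.]
 [244. 235.]
 [245. 153.]
 [323. 156.]
 [283. 207.]]
```

```bash
python3 -m pendant '[[91,2,-1,-40,0,0,0],[91,2,-1,-80,0,0,0],[91,2,-1,-110,0,0,0],[91,2,-1,-130,0,0,0],[91,2,-1,-141,0,0,0],[91,2,-1,-141,0,0,0],[30,2,-1,-141,0,0,0],[10,2,-1,-141,0,0,0],[10,2,-1,-141,0,0,0],[10,2,-1,-141,0,0,0]]' 40
python3 -m pendant '[[10,0,0,0,0,0,0],[10,0,0,0,0,0,0],[10,0,0,0,0,0,0],[10,0,0,0,0,0,0]]'
```

```text
t: 3.37
position: [0.6113, -0.2315, 0.0519]
orientation: [0.001, 0.774, 0.633, 0.0]
contact_force: [-1.1, 0.0, -1.0]
width: 0.0672
t: 3.7
position: [0.6113, -0.2315, 0.052]
orientation: [0.001, 0.774, 0.633, 0.0]
contact_force: [0.7, -0.1, 0.1]
width: 0.0404
```

```bash
python3 -m pendant '[[10,0,0,-5,0,0,0],[10,0,0,-5,0,0,0],[10,0,0,-5,0,0,0],[10,0,0,-5,0,0,0],[10,0,0,-5,0,0,0],[10,0,0,-5,0,0,0],[10,0,0,-5,0,0,0],[10,0,0,-5,0,0,0]]'
```

```text
t: 4.37
position: [0.6112, -0.2315, 0.0469]
orientation: [0.001, 0.774, 0.633, 0.0]
contact_force: [-0.9, -0.9, -3.5]
width: 0.0158
```

```bash
python3 -m pendant '[[10,0,0,15,0,0,0],[10,0,0,40,0,0,0],[10,0,0,70,0,0,0],[10,0,0,100,0,0,0],[10,0,0,130,0,0,0],[10,0,0,150,0,0,0],[10,0,0,150,0,0,0]]'
cat > goal.py <<'E'
# args: bed-frame hs-origin target x y z (mm): prints shift and turn from the present pose
import sys; from h import *; from plant import monitor
P=np.array([.6122,.0552,.05]); YAW=np.radians(18.47)
if __name__=="__main__":
    s=monitor.get_state(); B=bedR(YAW).as_matrix(); q=s["orientation"]
    R=Rot.from_quat([*q[1:],q[0]]); t=np.array([float(a) for a in sys.argv[1:4]])/1e3
    G=np.c_[B[:,1],B[:,0],-B[:,2]]
    if np.linalg.det(G)<0: G[:,0]*=-1
    if (R.as_matrix()[:,0]@G[:,0])<0: G[:,:2]*=-1
    rv=(Rot.from_matrix(G)*R.inv()).as_rotvec(degrees=True)
    T=P+B@(t+[0,0,.0469])
    print("shift",((T-s["position"])*1e3).round(1),"turn",rv.round(2),"hs now in bed mm",((B.T@(s["position"]-P)-[0,0,.0469])*1e3).round(1),"force",s["contact_force"].round(1),"F bed",(B.T@s["contact_force"]).round(1),"w",s["width"])
E
python3 goal.py 0 3 65
```

```text
t: 4.95
position: [0.6131, -0.2324, 0.2017]
orientation: [0.004, 0.774, 0.633, 0.002]
contact_force: [1.5, -0.1, -4.2]
width: 0.0157
shift [-46.7 275.4 -50.3] turn [  1.68 -24.7   29.45] hs now in bed mm [ -17.7 -273.1  128.7] force [ 1.5 -0.1 -4.2] F bed [-0.6 -0.6 -4.4] w 0.01572683441826567
```

```bash
python3 -m pendant '[[10,-5,30,20,0,-3,4],[10,-10,60,20,0.4,-6,8],[10,-15,95,20,0.7,-10,12],[10,-22,130,20,1,-14,17],[10,-28,165,15,1.3,-18,22],[10,-34,200,10,1.5,-22,26],[10,-40,235,0,1.7,-24.7,29.4],[10,-47,265,-10,1.7,-24.7,29.4],[10,-47,275,-20,1.7,-24.7,29.4],[10,-47,275,-20,1.7,-24.7,29.4]]'
python3 -m pendant '[[10,0,0,0,0,0,0],[10,0,0,0,0,0,0]]'
python3 goal.py 0 3 65
python3 snap.py w2
python3 - <<'E'
from plant import grab_frame; import cv2
im=grab_frame("scene"); cv2.imwrite("pics/s2.png",cv2.resize(im[170:310,180:330],None,fx=4,fy=4,interpolation=cv2.INTER_CUBIC))
E
```

```text
t: 5.78
position: [0.5634, 0.0451, 0.179]
orientation: [0.124, 0.571, 0.793, 0.175]
contact_force: [-0.3, -0.5, -4.8]
width: 0.0158
t: 5.95
position: [0.563, 0.0449, 0.1784]
orientation: [0.123, 0.571, 0.793, 0.174]
contact_force: [-0.2, 0.5, -4.5]
width: 0.0155
shift [  3.3  -1.8 -27. ] turn [-0.06 -0.37 -0.1 ] hs now in bed mm [ 9.   5.8 90.6] force [-0.2  0.5 -4.5] F bed [-1.9  0.6 -4. ] w 0.01550404372076621
```

View pics/w2.png

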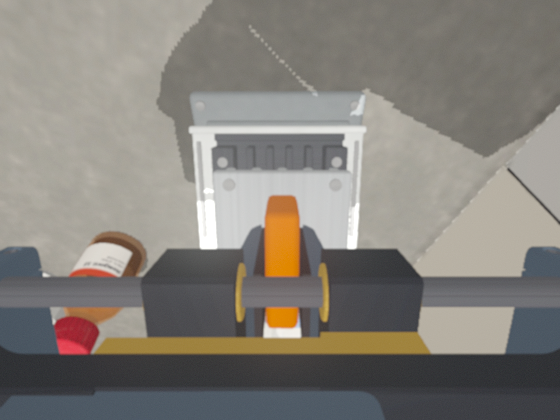

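The wrist view looks along the slope. The heat sink plate, about (213–352, 170), is over the block, and the block's lower screws are near (223,162) and (337,162). I'll enlarge that area.

```bash
python3 -c "
import cv2
im=cv2.imread('pics/w2.png'); cv2.imwrite('pics/w2c.png',cv2.resize(im[85:210,183:373],None,fx=4.2,fy=4.2,interpolation=cv2.INTER_CUBIC))"
```

```text
(no output)
```

View pics/w2c.png

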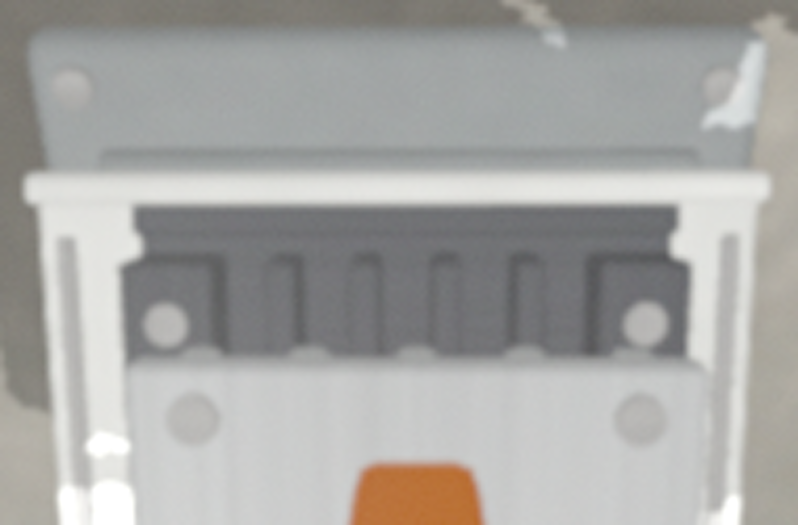

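Measured against the plate, the block centre is about 2 mm to image left, which puts TCP at bed y ≈ 3.4 mm. The top view gave 3.0, so the two agree. Moving to 8 mm above the fin tops.

```bash
python3 goal.py 2 3.4 40
```

```text
shift [ 14.3   3.  -49.5] turn [-0.06 -0.28 -0.05] hs now in bed mm [ 9.8  5.  91. ] force [ 0.4 -0.2 -3. ] F bed [-1.  -0.3 -2.9] w 0.016000513797534456
```

```bash
python3 -m pendant '[[10,4,1,-15,0,-0.2,0],[10,8,2,-30,0,-0.3,0],[10,11,3,-40,0,-0.3,0],[10,14,3,-49,0,-0.3,0],[10,14,3,-49,0,-0.3,0],[10,14,3,-49,0,-0.3,0],[10,14,3,-49,0,-0.3,0]]'
for i in 1 2 3; do python3 -m pendant '[[10,0,0,0,0,0,0]]' >/dev/null; python3 goal.py 2 3.4 30;done; python3 snap.py w3; python3 -c "
import cv2
im=cv2.imread('pics/w3.png'); cv2.imwrite('pics/w3c.png',cv2.resize(im[85:235,183:373],None,fx=4,fy=4,interpolation=cv2.INTER_CUBIC))"
```

```text
t: 6.63
position: [0.578, 0.0471, 0.1306]
orientation: [0.126, 0.57, 0.792, 0.176]
contact_force: [0.0, -0.2, -3.8]
width: 0.0157
shift [  3.9   1.6 -10.7] turn [-0.05  0.09 -0.03] hs now in bed mm [ 2.7  3.1 41.4] force [-0.9  0.7 -4. ] F bed [-2.2  1.  -3.3] w 0.015786814350225713
shift [  3.7   1.7 -11.3] turn [-0.05  0.14 -0.04] hs now in bed mm [ 3.1  3.  42. ] force [ 0.1 -0.3 -3.5] F bed [-1.5 -0.4 -3.1] w 0.01586820398338524
shift [  3.5   1.7 -11.9] turn [-0.04  0.19 -0.04] hs now in bed mm [ 3.5  2.9 42.4] force [-1.3  0.2 -3.8] F bed [-2.7  0.6 -3. ] w 0.015417401696862563
```

View pics/w3c.png

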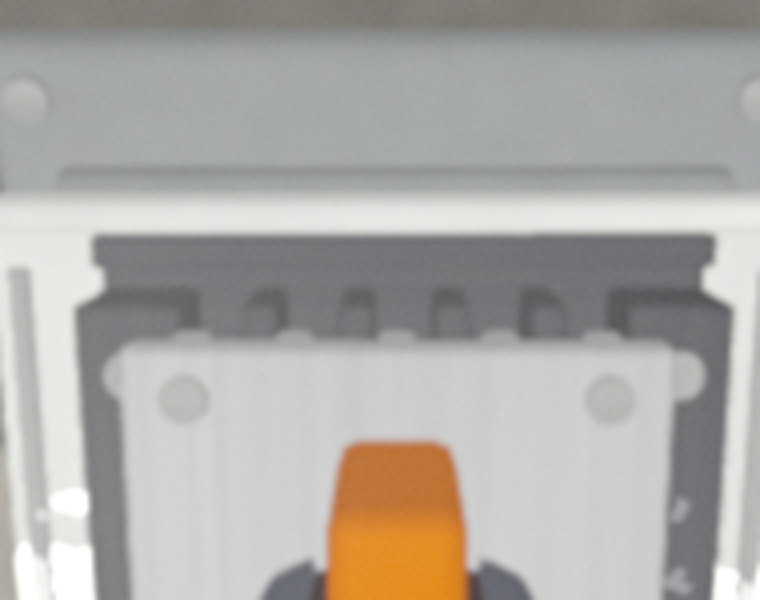

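The heat sink's fins average crop column 398 against about 404 for the dark fins, so it should go roughly 1 mm toward +y, to TCP y ≈ 3.9.

```bash
python3 goal.py 2 3.9 34;python3 goal.py 2 3.9 26
```

```text
shift [ 1.7  1.7 -8.3] turn [-0.04  0.2  -0.04] hs now in bed mm [ 3.6  2.9 42.4] force [-0.5 -0.1 -4. ] F bed [-2.1  0.1 -3.5] w 0.01568137335309559
shift [  4.9   2.7 -15.6] turn [-0.04  0.2  -0.04] hs now in bed mm [ 3.6  2.9 42.4] force [-0.5 -0.1 -4. ] F bed [-2.1  0.1 -3.5] w 0.01568137335309559
```

```bash
python3 -m pendant '[[10,0.8,0.8,-4,0,0.2,0],[10,1.7,1.7,-8,0,0.2,0],[10,2.3,1.9,-9.7,0,0.2,0],[10,3,2.1,-11.2,0,0.2,0],[10,3.6,2.3,-12.6,0,0.2,0],[10,4.2,2.5,-14,0,0.2,0]]'; python3 goal.py 2 3.9 26
```

```text
t: 7.43
position: [0.5828, 0.0495, 0.1182]
orientation: [0.126, 0.57, 0.792, 0.176]
contact_force: [0.3, -0.1, -3.9]
width: 0.0155
shift [ 0.7  0.2 -1.3] turn [-0.04 -0.01 -0.04] hs now in bed mm [ 1.9  4.  27.5] force [ 0.3 -0.1 -3.9] F bed [-1.4 -0.2 -3.7] w 0.015531565638506334
```

At z ≈ 27.5, below the fin tops, there is no added force, so the fins are entering the gaps. Continuing down.

```bash
python3 -m pendant '[[10,0.6,0.2,-1.4,0,0,0],[10,1.2,0.4,-2.7,0,0,0],[10,1.8,0.6,-4.1,0,0,0],[10,2.4,0.8,-5.4,0,0,0],[10,3,1,-6.8,0,0,0]]'; python3 goal.py 1.5 3.9 18
```

```text
t: 7.85
position: [0.5859, 0.0506, 0.1113]
orientation: [0.126, 0.57, 0.792, 0.176]
contact_force: [0.4, 0.2, -3.7]
width: 0.0158
shift [ 0.4  0.1 -1.9] turn [-0.04 -0.01 -0.04] hs now in bed mm [ 2.   3.9 19.9] force [ 0.4  0.2 -3.7] F bed [-1.1  0.  -3.5] w 0.015828141528959176
```

```bash
python3 -m pendant '[[10,0.5,0.2,-1.4,0,0,0],[10,1.1,0.4,-2.7,0,0,0],[10,1.7,0.6,-4.1,0,0,0],[10,2.2,0.7,-5.4,0,0,0],[10,2.6,0.9,-6.3,0,0,0]]'; python3 goal.py 1.5 3.9 10
```

```text
t: 8.27
position: [0.5885, 0.0515, 0.1049]
orientation: [0.126, 0.57, 0.792, 0.176]
contact_force: [-0.1, 0.5, -3.8]
width: 0.0158
shift [ 0.9  0.2 -2.7] turn [-0.04 -0.01 -0.03] hs now in bed mm [ 1.8  4.  12.8] force [-0.1  0.5 -3.8] F bed [-1.6  0.5 -3.5] w 0.015750866582494975
```

```bash
python3 -m pendant '[[10,0.4,0.1,-0.9,0,0,0],[10,0.8,0.3,-1.8,0,0,0],[10,1.2,0.4,-2.7,0,0,0]]'; python3 goal.py 1.5 3.9 10
python3 -m pendant '[[10,0.4,0.1,-0.9,0,0,0],[10,0.8,0.3,-1.8,0,0,0]]'; python3 goal.py 1.5 3.9 10
```

```text
t: 8.52
position: [0.5896, 0.0518, 0.1024]
orientation: [0.126, 0.57, 0.792, 0.176]
contact_force: [-24.8, -7.6, 41.4]
width: 0.0158
shift [-0.2 -0.1 -0.2] turn [-0.04  0.   -0.03] hs now in bed mm [ 1.8  4.  10.1] force [-24.8  -7.6  41.4] F bed [-6.   0.7 48.4] w 0.01577264039048035
t: 8.68
position: [0.5898, 0.052, 0.1021]
orientation: [0.127, 0.57, 0.792, 0.176]
contact_force: [-33.7, -11.6, 54.1]
width: 0.0156
shift [-0.4 -0.3  0.1] turn [-0.04  0.09 -0.03] hs now in bed mm [1.9 4.  9.7] force [-33.7 -11.6  54.1] F bed [-9.5 -0.3 64.1] w 0.01564957947147788
```

Contact came at bed z ≈ 10, which is home, with the force along the bed normal. I'll ease off, let go, and withdraw along the normal.

```bash
python3 -m pendant '[[10,-0.2,0,0.5,0,0,0],[10,-0.2,0,0.5,0,0,0]]'; python3 -m pendant '[[40,0,0,0,0,0,0],[40,0,0,0,0,0,0],[40,0,0,0,0,0,0],[40,0,0,0,0,0,0],[40,0,0,0,0,0,0],[40,0,0,0,0,0,0]]'; python3 goal.py 0 0 0
```

```text
t: 8.85
position: [0.5896, 0.0519, 0.1031]
orientation: [0.127, 0.57, 0.792, 0.177]
contact_force: [0.1, -0.2, -3.9]
width: 0.0156
t: 9.35
position: [0.5897, 0.0519, 0.103]
orientation: [0.127, 0.57, 0.792, 0.177]
contact_force: [-0.4, -0.2, 0.3]
width: 0.0398
shift [  3.7  -3.  -10.5] turn [-0.04  0.13 -0.01] hs now in bed mm [ 2.1  4.  10.6] force [-0.4 -0.2  0.3] F bed [-0.3 -0.   0.5] w 0.039809945980702845
```

```bash
python3 -m pendant '[[40,-4,-1.3,9,0,0,0],[40,-10,-3.3,23,0,0,0],[40,-22,-7,50,0,0,0],[40,-34,-11,77,0,0,0],[40,-46,-15,104,0,0,0],[40,-60,-20,130,0,0,0],[40,-60,-20,130,0,0,0],[40,-60,-20,130,0,0,0]]'; python3 snap.py w4; python3 - <<'E'
from plant import grab_frame; import cv2,numpy as np
im=grab_frame("scene"); a=cv2.resize(im[170:310,180:330],None,fx=2.8,fy=2.8,interpolation=cv2.INTER_CUBIC)
w=cv2.imread('pics/w4.png')[60:340,100:480]
c=np.zeros((400,800,3),np.uint8); c[:392,:420]=a; c[:280,420:]=w; cv2.imwrite("pics/fin.png",c)
E
```

```text
t: 10.02
position: [0.5297, 0.0314, 0.235]
orientation: [0.129, 0.57, 0.792, 0.177]
contact_force: [-0.6, 0.2, -0.3]
width: 0.0401
```

View pics/fin.png

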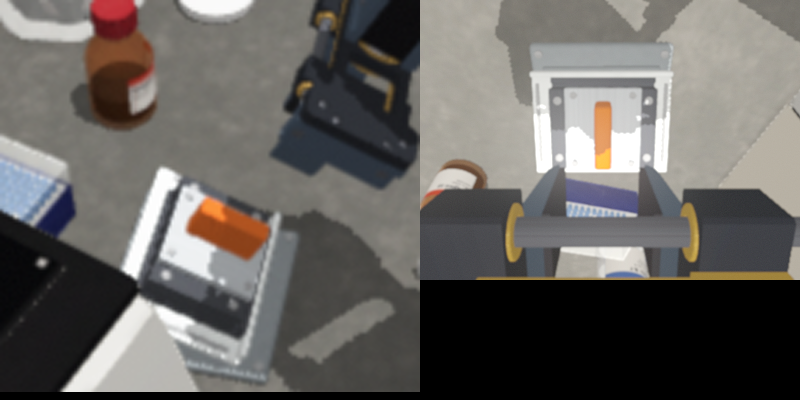

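The pictures show the plate flush on the dark block between its screws, with the gripper clear. The plate's lower edge is at crop row 87 and its centre column at 603. One numeric check, then hand in.

```bash
python3 - <<'E'
import pickle; from h import *; from goal import P,YAW; from plant import bot
c=pickle.load(open("w4.pkl","rb")); B=bedR(YAW).as_matrix()
q=np.array([(565,88),(642,88)])-[320,-60]
def f(p): return (proj(np.array([(p[0]-.042,p[1]-.038,p[2]+.03),(p[0]-.042,p[1]+.038,p[2]+.03)])@B.T+P,c)-q).ravel()
r=least_squares(f,[0,0,.01],x_scale=.01);print((r.x*1e3).round(1),r.fun.round(1))
bot.finish_job()
E
```

```text
[-1.6  3.7  4.6] [ 0.  -0.1 -0.   0.1]
the job is handed in; nothing more can be done
```

I put the heat sink back on the cooler stand, fully home by the force and arm-position readings, then let go, withdrew and handed the job in at about t = 10 s. The hand-in gave no verdict.

- **Insertion:** I gripped the orange bar at 40 N and lowered the heat sink square to the slope. No added force showed until bed z ≈ 10 mm, the home height. I then pressed it home, with the wrist force reaching about 65 N, and eased off before opening the fingers.
- **Position at release:** arm readings gave the heat sink at about x 2, y 4, z 10 mm in the bed frame.
- **After release:** the wrist force was near zero. The pictures show the plate flush between the block's screws, with the gripper clear. The bottle and tip box were partly in view and look undisturbed. I did not re-check the timer or the tin.
- **Check that disagreed:** a rough two-corner estimate from the last wrist picture gave x −1.6, y 3.7, z 4.6 mm. The x and y agree with the arm readings to within a few mm and are well inside the limits. The z is below the home height, which the plate resting on the dark fins rules out. I put it down to poor depth from 77 pixels, and rely on the force and arm readings for z.

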